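Park the demonstration trolley on its stabilizer leg

TASK

Park the marble-topped trolley: lay the loose wooden block flat on the bench under the raised foot of its stabilizer leg, so that the whole foot will stand on it, then turn the crank on top of the leg clockwise, seen from above, until the foot bears firmly on the block. Go by feel: the crank runs with an even drag until the foot lands; stop when the pull it needs has about doubled, do not force it much beyond that, then let go of the crank. Leave the jars, glassware and lighter where they stand.

Things in the scene. Friction and masses are not known exactly. Their poses are not given: they have to be found in the camera images.
- trolley: Low steel trolley on four castors with a white marble slab (310 x 370 mm, top 125 mm above the bench); heavy, does not move. Origin on the bench straight below the axis of its stabilizer leg; x axis from the leg to the middle of the slab, z up. The slab begins 135 mm from the leg axis; a 30 mm square beam (70 to 100 mm above the bench) joins it to the leg.
- leg_top (a point): Point on the leg axis, about 232 mm above the bench, at the top of the leg's round gear case (58 mm across, from 207 mm up). Below it the leg is a 30 mm square upright tube with a 62 mm wide bolted clamp at 63 to 123 mm above the bench. The crank turns in a level plane on top, about this axis: flat steel arm 240 mm up, with an upright knob at its end. The crank stays where it is left.
- foot_place (a point): Point on the bench straight below the foot. The foot is a round steel plate of 38 mm diameter on a short rubber buffer, centred on the leg axis at the leg's lower end; at the start its underside is 36 to 53 mm above the bench. It goes down 18 mm for each full turn of the crank, clockwise seen from above; its stroke ends 12 mm short of the bare bench, hence the block. The buffer yields some 2 mm per 100 N.
- knob_mid (a point): Middle of the crank's upright black knob, about 269 mm above the bench: a round post of 22 mm diameter, 50 mm tall, that spins freely on its pin (the grip need not turn with the crank), 60 mm from the leg axis. At the start it is anywhere within 2.2 rad of the trolley's +x direction, so it may stand in the way of a hand that reaches down beside the leg on its side.
- block_mid (a point): Centre, half-way up, of the loose hardwood packing block: 180 mm long (its x axis) x 56 mm wide (y) x 24 mm thick (z), about 0.2 kg, lying flat on the bench on one side of the robot, turned at most 0.6 rad from the robot's x direction.
- block: The same block; origin at the centre of its underside. The foot's load on it is felt at the crank: with the foot in the air the knob needs a pull of about 5 N along its circle; from landing on it grows by 1 N per 21 N on the block, so doubled is about 100 N. 45 to 160 N will do, over 230 N is too much. The crank holds up to about 100 N by itself and creeps back from more.
- jar_a: bystander on the slab: white plastic jar with green cap, 52 mm diameter, 85 mm tall
- jar_b: bystander on the slab: white plastic jar with green cap, 52 mm diameter, 85 mm tall
- beaker_a: bystander on the slab: glass beaker, 68 mm diameter, 80 mm tall
- jar_c: bystander on the bench: white plastic jar with green cap, 52 mm diameter, 85 mm tall
- amber: bystander on the bench: amber glass bottle, 60 mm diameter, 130 mm tall
- beaker_b: bystander on the bench, on the other side of the leg from the block's start: glass beaker, 72 mm diameter, 85 mm tall
- lighter: bystander lying on the bench between the robot and the leg: gas lighter wand with red handle, 250 mm long, 18 mm high; origin about its middle, on the bench

How it is judged:
By the outcome, as a careful person would: the job done as asked, in the order asked, and still so for the second after the job is handed in, with the robot touching nothing.
It also fails if it takes over 72 s, if anything falls off the work surface, if the arm or the gripper's body presses on something with over 40 N, if the wrist force passes 120 N, or if a joint passes its speed limit or range.

ROBOT

A 6-joint arm with a two-finger parallel gripper is mounted at the origin on the work surface. World frame = base frame: x ahead of the robot, y to its left, z up, the work surface at z = 0. Lengths are in m, angles in rad, forces in N, time in s.
With the tool pointing down it reaches from about 0.375 to 0.9 m from the base axis. Payload 3.1 kg.
Tool frame: the origin (TCP) lies midway between the tips of the shut fingers; the grasp point (between the pads) lies 19 mm behind it; z points along the fingers, x is the direction in which the jaws open and shut, and the axes are right-handed (so a half turn about z gives the same grasp; the last joint's range is limited). The gripper opens to 85 mm and grips with 20 to 120 N. Pads are 22 mm wide; open, the fingers measure 114 mm over their backs; the gripper's body (76 mm by 85 mm) begins 54 mm behind the grasp point. The pads swing forward as they close: fully open they stand 13 mm farther back than shut.
Start: joints at [1.125, 0.527, 1.433, -0, 1.181, -0.178], TCP at [0.165, 0.603, 0.231] pointing down, gripper open.
Joint ranges: [-3.08, 3.08], [-0.75, 2.2], [0.22, 2.44], [-1.43, 4.57], [0, 2.65], [-2.85, 2.85]. Speed limits (rad/s): [2.79, 2.79, 3.14, 3.14, 3.14, 3.14].

INTERFACE

Orientations are given as a unit quaternion [x, y, z, w].
In Python, from station import * gives the robot as it stands.
- The arm moves only by the tool servo_tool, never from a script. Its argument "targets" is a list of rows, each a list of 6 numbers: the shift along the tool's x, y, z in mm, then the turn, a rotation vector about the tool's x, y, z in degrees. A call has 1 to 10 rows; each row is the pose to reach, as a shift and turn from the pose commanded when the call began, along the tool's axes at that moment; what a row does not reach only later rows make up. A row lasts 1/8 s, in which the tool goes at most 62.5 mm and 10.7 degrees, less where a joint would pass 70% of its speed; a pose out of reach is approached as far as the arm can. A call with a gripper value outside its range is refused whole. "gripper" is the finger opening in mm, from 0 to 85.4, set as the call begins (left out, the last holds). The fingers move at their own pace and stop on an object; "newtons" is the grip in N (left out, the last holds). Time passes only in rows, so rows that repeat a pose let the fingers close. It gives the time, the measured TCP pose, the force and the opening at its end, in the units of the state.
- sense(): the state, without advancing time (a new reading comes with each control period).
- snapshot(name): name is "scene" or "top" or "wrist"; returns a dict with "color" (480x640x3 uint8, red, green, blue), "vfov" (degrees; the focal length in pixels is half the picture's height over the tangent of half this angle, whatever the lens; pixels are square), "cx", "cy" (the principal point, pixels), "R" (3x3) and "t" (3): a world point X has camera coordinates R X + t. Camera axes: x right, y down, z forward; pixel columns grow to the right and rows downward; lengths in m; the calibration is good to about 2 mm. A picture is of the moment at which its call begins. There is no depth.
- sign_off(): hands the job in, once; it reports no verdict.
The state is a dict: "t": time; "q": joint angles; "qd": joint speeds; "tau": joint torques, N m; "tcp_pos": TCP position; "tool_rot": TCP orientation; "force": force on the tool from outside, world axes, zero at the start; "ft_torque": the same for the moment, N m; "finger_gap": opening from 0.0 (shut) to 1.0 (fully open).
Only numpy, scipy, OpenCV 4.12 (cv2) and the standard library are available. Lean on these libraries where they do the work, as an engineer would, in place of code of your own. Each camera call takes 0.05 s, during which the arm holds its last target. There are 200 camera calls.

## Working session

There is one attempt and no reset: what is moved stays moved. The work goes in short steps, Python scripts to look and compute and a tool call to move; the robot and the scene stay as the last step left them, time stands still between calls to the robot, and variables do not carry over. Pictures are saved under pics/ and viewed, about 8 in all and at most 12, crops included, and the job is handed in when it is done.

Besides the shell and the picture viewer there is one more tool, called after "Call:" as name(argument=value, ...) on one line, values as JSON. servo_tool: Moves the arm, as the interface text tells. Its arguments: {"type":"object","properties":{"targets":{"type":"array","items":{"type":"array","items":{"type":"number"}}},"gripper":{"type":"number"},"newtons":{"type":"number"}},"required":["targets"]}

```bash
mkdir -p pics; ls; cat > h.py <<'E'
from station import *
import numpy as np, cv2
from scipy.spatial.transform import Rotation as Ro
def cam(n):
    s=snapshot(n); s['f']=240/np.tan(np.radians(s['vfov'])/2); s['R']=np.array(s['R']); s['t']=np.array(s['t']); return s
def proj(s,X):
    c=np.asarray(X,float)@s['R'].T+s['t']; return np.c_[s['f']*c[...,0]/c[...,2]+s['cx'], s['f']*c[...,1]/c[...,2]+s['cy']]
def ray(s,u,v,z):
    d=s['R'].T@np.array([(u-s['cx'])/s['f'],(v-s['cy'])/s['f'],1]); o=-s['R'].T@s['t']
    return o+d*(z-o[2])/d[2]
def save(s,n): cv2.imwrite('pics/'+n,cv2.cvtColor(s['color'],cv2.COLOR_RGB2BGR))
def rel(p):  # world point -> tool shift mm from now
    s=sense(); return Ro.from_quat(s['tool_rot']).inv().apply(np.array(p)-s['tcp_pos'])*1e3
E
python3 - <<'E'
from h import *
import pickle
for n in('top','scene'):
    s=cam(n); save(s,n+'1.png'); pickle.dump(s,open(n+'.pkl','wb')); print(n,s['vfov'],s['cx'],s['cy'],-s['R'].T@s['t'],s['R'].round(2).tolist())
print(sense())
E
```

```text
pics
top 48.09548659684338 324.14479993972634 230.29463827174092 [ 0.48130205 -0.00911926  1.53935278] [[-0.01, -1.0, 0.01], [-1.0, 0.01, -0.09], [0.09, -0.01, -1.0]]
scene 52.09710795215685 321.37454453684154 234.1992975367823 [ 1.00229184 -0.56562123  1.09828364] [[0.82, 0.57, -0.01], [0.46, -0.67, -0.59], [-0.34, 0.47, -0.81]]
{'t': 0.1, 'q': array([ 1.12550282e+00,  5.28397687e-01,  1.43380455e+00,  4.23513933e-06,
        1.18137824e+00, -1.78520280e-01]), 'qd': array([ 1.64363745e-03, -2.99151270e-03, -2.25180772e-03,  3.58574697e-04,
        1.00469238e-03, -9.08497332e-05]), 'tau': array([-3.40108654e-04, -4.43306172e+01, -1.78585249e+01, -2.75491711e-04,
        3.91554189e-03,  1.36237091e-06]), 'tcp_pos': array([0.16445922, 0.60229695, 0.23040676]), 'tool_rot': array([ 7.94864923e-01,  6.06785602e-01, -8.85454651e-04,  4.51476413e-04]), 'force': array([-0.40578119, -0.32655115,  0.23947625]), 'ft_torque': array([ 0.02174754,  0.03406345, -0.0117707 ]), 'finger_gap': 1.002932707557384}
```

View pics/top1.png

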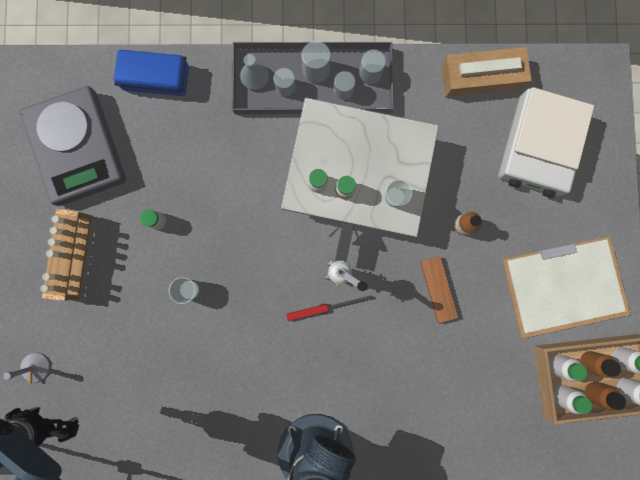

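View pics/scene1.png

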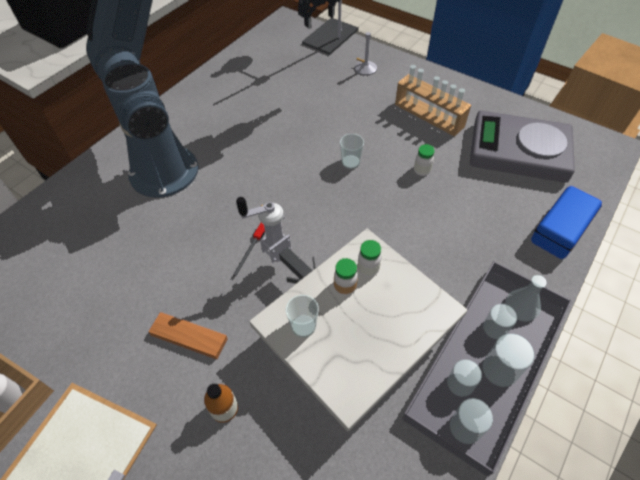

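```bash
python3 - <<'E'
from h import *
import pickle
T=pickle.load(open('top.pkl','rb'));S=pickle.load(open('scene.pkl','rb'))
for s,roi in((T,(410,245,470,335)),(S,(140,305,235,365))):
    hsv=cv2.cvtColor(s['color'],cv2.COLOR_RGB2HSV); m=((hsv[...,1]>100)&(hsv[...,0]<20)&(hsv[...,2]>60)).astype(np.uint8)
    k=np.zeros_like(m); x0,y0,x1,y1=roi; k[y0:y1,x0:x1]=m[y0:y1,x0:x1]
    c=max(cv2.findContours(k,0,1)[0],key=cv2.contourArea); r=cv2.minAreaRect(c); print(r)
    b=cv2.boxPoints(r)
    for p in b: print(p, ray(s,*p,.024).round(4))
    print('mid',ray(s,*r[0],.024).round(4))
# slab corners top z .125
for p in((306,99),(438,125),(416,236),(281,207)): print('slab',ray(T,*p,.125).round(4))
a=T['color'][225:325,280:460]; b=S['color'][180:300,220:340]
a=cv2.resize(a,(720,400),interpolation=3); b=cv2.resize(b,(480,480),interpolation=3)
cv2.imwrite('pics/c1.png',cv2.cvtColor(a,4)); cv2.imwrite('pics/c2.png',cv2.cvtColor(b,4))
E
```

```text
((438.87738037109375, 289.32073974609375), (64.28472900390625, 20.74144172668457), 74.05460357666016)
[420.07547 261.26416] [ 0.5259 -0.2992  0.024 ]
[440.0189  255.56602] [ 0.5415 -0.3561  0.024 ]
[457.6793  317.37732] [ 0.3682 -0.4007  0.024 ]
[437.73587 323.07544] [ 0.353  -0.3443  0.024 ]
mid [ 0.4467 -0.3502  0.024 ]
((187.48538208007812, 334.5401306152344), (75.43976593017578, 25.801597595214844), 19.983108520507812)
[147.62773 333.7737 ] [ 0.3728 -0.4089  0.024 ]
[156.44524 309.52554] [ 0.3432 -0.3519  0.024 ]
[227.34303 335.30655] [ 0.5312 -0.3045  0.024 ]
[218.52553 359.55472] [ 0.5541 -0.3609  0.024 ]
mid [ 0.4522 -0.3566  0.024 ]
slab [0.9628 0.0176 0.125 ]
slab [ 0.8891 -0.3374  0.125 ]
slab [ 0.5897 -0.2707  0.125 ]
slab [0.6697 0.0856 0.125 ]
```

View pics/c1.png

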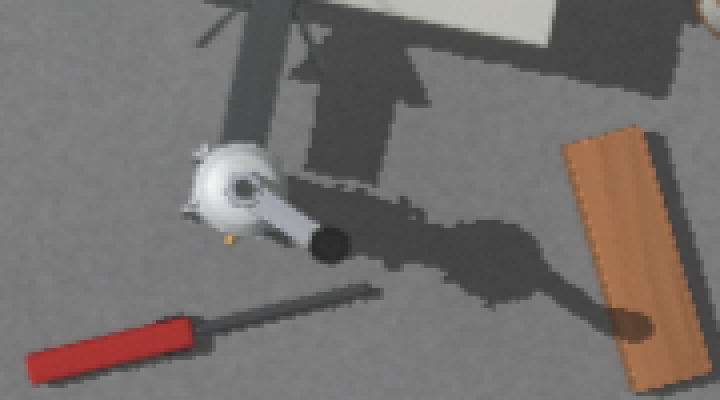

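View pics/c2.png

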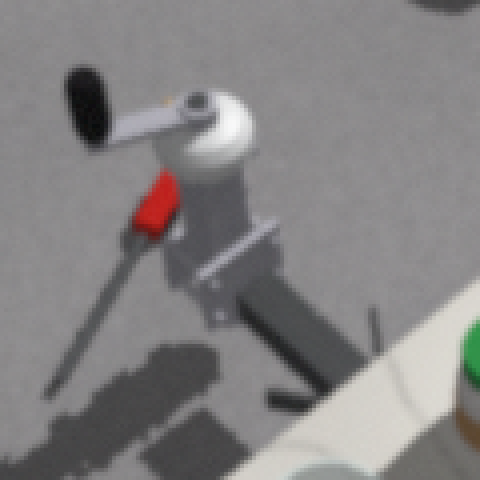

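```bash
python3 - <<'E'
from h import *
import pickle
T=pickle.load(open('top.pkl','rb'));S=pickle.load(open('scene.pkl','rb'))
print('axle',ray(T,341.25,271.75,.244),ray(S,269.25,205.75,.244))
print('knobtop',ray(T,362.25,286.25,.294)); print('knob mid scene',ray(S,220+88/4,180+107/4,.269))
print('lighter tip',ray(T,374.5,297.5,.009),ray(T,287,317,.009)); print('amber',ray(T,470,222,.12))
s=sense(); print(Ro.from_quat(s['tool_rot']).as_matrix().round(3))
q=s['q'];print(q[0]-q[5])
E
```

```text
axle [ 0.49592857 -0.06662979  0.244     ] [ 0.49775139 -0.06845239  0.244     ]
knobtop [ 0.46159367 -0.11244585  0.294     ]
knob mid scene [ 0.46514085 -0.11867642  0.269     ]
lighter tip [ 0.42510455 -0.17028567  0.009     ] [0.37300849 0.07719207 0.009     ]
amber [ 0.62627877 -0.41664913  0.12      ]
[[ 0.264  0.965 -0.001]
 [ 0.965 -0.264 -0.002]
 [-0.002 -0.    -1.   ]]
1.3040230995458286
```

```bash
cat >> h.py <<'E'
def pose(x,y,z,yaw,tilt=0):
    return np.array([x,y,z]),Ro.from_euler('z',yaw,degrees=True)*Ro.from_euler('x',180,degrees=True)*Ro.from_euler('x',tilt,degrees=True)
def plan(wps,dmm=55,dr=10,start=None):
    if start is None:
        s=sense(); start=(np.array(s['tcp_pos']),Ro.from_quat(s['tool_rot']))
    p0,R0=start; p,R=start; P=[];
    for w in wps:
        wp,wR=pose(*w); rv=(R.inv()*wR).as_rotvec()
        n=max(1,int(np.ceil(max(np.linalg.norm(wp-p)*1e3/dmm,np.degrees(np.linalg.norm(rv))/dr))))
        for k in range(1,n+1): P.append((p+(wp-p)*k/n,R*Ro.from_rotvec(rv*k/n)))
        p,R=wp,wR
    for i in range(0,len(P),10):
        print('[',end='')
        for a,b in P[i:i+10]:
            t=R0.inv().apply(a-p0)*1e3; r=np.degrees((R0.inv()*b).as_rotvec()); print('[%g,%g,%g,%.1f,%.1f,%.1f]'%(*t.round(0),*r.round(1)),end=', ')
        print(']'); p0,R0=P[min(i+9,len(P)-1)]
E
python3 - <<'E'
from h import *
plan([(.32,.38,.38,40),(.48,.13,.40,0),(.48,-.13,.4,-35),(.405,-.364,.20,-75.5,20)])
E
```

```text
[[-29,35,-25,0.0,0.0,5.8], [-58,70,-50,0.0,0.0,11.6], [-87,104,-75,0.0,0.1,17.4], [-116,139,-100,0.0,0.1,23.1], [-145,174,-124,0.0,0.1,28.9], [-174,209,-149,0.0,0.1,34.7], [-207,245,-153,0.0,0.1,41.4], [-240,282,-156,0.0,0.1,48.0], [-273,319,-159,0.0,0.1,54.7], [-306,355,-162,0.0,0.1,61.4], ]
[[16,47,-3,0.0,-0.0,6.7], [33,93,-7,0.0,-0.0,13.3], [21,144,-7,-0.0,-0.0,20.3], [9,195,-7,-0.0,-0.0,27.3], [-3,245,-7,-0.0,-0.0,34.3], [-15,296,-7,-0.0,-0.0,41.3], [-27,346,-7,0.0,-0.0,48.3], [-48,381,27,2.5,2.5,55.0], [-70,417,60,5.1,5.0,61.6], [-91,452,93,7.7,7.5,68.2], ]
[[24,38,28,3.2,1.2,6.7], [48,76,56,6.4,2.4,13.4], [72,114,84,9.6,3.5,20.0], ]
```

Call:
servo_tool(targets=[[-29,35,-25,0,0,5.8],[-58,70,-50,0,0,11.6],[-87,104,-75,0,0.1,17.4],[-116,139,-100,0,0.1,23.1],[-145,174,-124,0,0.1,28.9],[-174,209,-149,0,0.1,34.7],[-207,245,-153,0,0.1,41.4],[-240,282,-156,0,0.1,48],[-273,319,-159,0,0.1,54.7],[-306,355,-162,0,0.1,61.4]])

```text
t: 1.35
tcp_pos: [0.4269, 0.2126, 0.3931]
tool_rot: [0.993, 0.114, 0.0, -0.001]
force: [-0.3, 0.7, -0.6]
finger_gap: 1.003
```

Call:
servo_tool(targets=[[16,47,-3,0,0,6.7],[33,93,-7,0,0,13.3],[21,144,-7,0,0,20.3],[9,195,-7,0,0,27.3],[-3,245,-7,0,0,34.3],[-15,296,-7,0,0,41.3],[-27,346,-7,0,0,48.3],[-48,381,27,2.5,2.5,55],[-70,417,60,5.1,5,61.6],[-91,452,93,7.7,7.5,68.2]])

```text
t: 2.6
tcp_pos: [0.4415, -0.2478, 0.2988]
tool_rot: [0.882, -0.462, 0.055, -0.071]
force: [0.2, 1.0, 0.5]
finger_gap: 1.007
```

Call:
servo_tool(targets=[[24,38,28,3.2,1.2,6.7],[48,76,56,6.4,2.4,13.4],[72,114,84,9.6,3.5,20],[72,114,84,9.6,3.5,20],[72,114,84,9.6,3.5,20]])

```text
t: 3.22
tcp_pos: [0.4047, -0.3635, 0.1993]
tool_rot: [0.779, -0.602, 0.105, -0.139]
force: [-0.2, 0.9, 0.6]
finger_gap: 1.0
```

```bash
python3 - <<'E'
from h import *
import pickle
w=cam('wrist'); save(w,'w1.png'); pickle.dump(w,open('wrist.pkl','wb'))
s=sense(); R=Ro.from_quat(s['tool_rot']).as_matrix(); print(s['t'],s['tcp_pos'],R.round(3),s['q'])
print('cam',-w['R'].T@w['t'],'tool frame',R.T@(-w['R'].T@w['t']-s['tcp_pos']))
hsv=cv2.cvtColor(w['color'],cv2.COLOR_RGB2HSV); m=((hsv[...,1]>100)&(hsv[...,0]<20)&(hsv[...,2]>60)).astype(np.uint8)
c=max(cv2.findContours(m,0,1)[0],key=cv2.contourArea); r=cv2.minAreaRect(c); print(r)
for p in cv2.boxPoints(r): print(p, ray(w,*p,.024).round(4))
E
```

```text
3.275 [ 0.40519386 -0.36319999  0.19990134] [[ 0.253 -0.909  0.332]
 [-0.967 -0.237  0.088]
 [-0.002 -0.343 -0.939]] [-1.12924816  0.42797566  1.80398759  0.44735988  0.89479789 -0.09406771]
cam [ 0.41813685 -0.36045707  0.35556145] tool frame [ 0.00037917 -0.06581987 -0.1416782 ]
((325.5, 243.0), (65.0, 206.0), 0.0)
[293. 346.] [ 0.3533 -0.3494  0.024 ]
[293. 140.] [ 0.5255 -0.3035  0.024 ]
[358. 140.] [ 0.5398 -0.3589  0.024 ]
[358. 346.] [ 0.367  -0.4024  0.024 ]
```

View pics/w1.png

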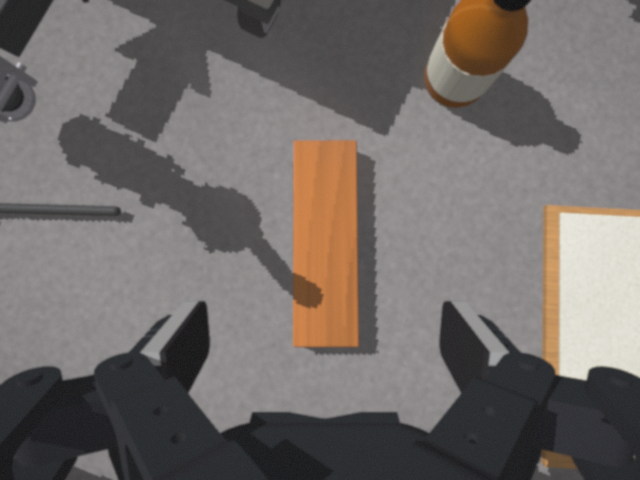

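```bash
python3 - <<'E'
from h import *
plan([(.403,-.365,.05,-75.3,20),(.403,-.365,.002,-75.3,20)],dmm=40)
E
```

```text
[[0,13,35,-0.0,0.0,-0.0], [1,27,70,-0.0,0.0,-0.0], [1,40,105,-0.0,0.0,-0.1], [1,54,140,-0.1,0.1,-0.1], [1,62,162,-0.1,0.1,-0.1], [1,70,185,-0.1,0.1,-0.1], ]
```

Call:
servo_tool(targets=[[0,13,35,0,0,0],[1,27,70,0,0,0],[1,40,105,0,0,0],[1,54,140,0,0,0],[1,62,162,0,0,0],[1,70,185,0,0,0],[1,70,185,0,0,0],[1,70,185,0,0,0]])

```text
t: 4.28
tcp_pos: [0.4038, -0.3651, 0.0029]
tool_rot: [0.78, -0.602, 0.107, -0.138]
force: [-0.2, 0.7, 0.0]
finger_gap: 0.998
```

Call:
servo_tool(targets=[[0,0,0,0,0,0],[0,0,0,0,0,0],[0,0,0,0,0,0],[0,0,0,0,0,0],[0,0,0,0,0,0],[0,0,0,0,0,0]], gripper=50, newtons=70)

```text
t: 5.03
tcp_pos: [0.4031, -0.3656, 0.0031]
tool_rot: [0.779, -0.602, 0.107, -0.138]
force: [-1.3, 0.4, 6.4]
finger_gap: 0.637
```

```bash
python3 - <<'E'
from h import *
s=sense(); print(s)
plan([(.403,-.365,.012,-75.3,20),(.45,-.33,.012,-30,20),(.5318,-.264,.008,10,20),(.5144,-.1655,.007,10,20)],dmm=30,dr=8)
E
```

```text
{'t': 5.025, 'q': array([-1.13566264,  0.79760871,  1.90738114,  0.78163775,  0.50106863,
       -0.52438528]), 'qd': array([ 0.00015463, -0.00087219, -0.00133364,  0.00051692, -0.00021382,
       -0.00027148]), 'tau': array([  0.12619187, -38.06640029,  -3.73535179,   0.49140237,
         0.28981805,   0.11452819]), 'tcp_pos': array([ 0.40307107, -0.36559668,  0.00307481]), 'tool_rot': array([ 0.77903036, -0.60215883,  0.1069136 , -0.13815184]), 'force': array([-1.26837141,  0.41359441,  6.37249018]), 'ft_torque': array([ 0.03697486, -0.07462756,  0.12071267]), 'finger_gap': 0.6368899549195915}
[[-1,-3,-8,-0.1,-0.0,-0.1], [-4,-12,-5,-0.1,-2.6,-7.2], [-8,-20,-2,-0.1,-5.2,-14.3], [-12,-29,1,-0.1,-7.8,-21.4], [-15,-37,4,-0.1,-10.4,-28.5], [-19,-46,7,-0.1,-13.0,-35.6], [-23,-54,10,-0.1,-15.6,-42.6], [-30,-69,16,-0.1,-17.9,-48.9], [-37,-84,23,-0.1,-20.2,-55.2], [-44,-98,29,-0.1,-22.4,-61.4], ]
[[12,-12,5,0.0,-2.3,-6.3], [23,-24,10,-0.0,-4.6,-12.5], [35,-37,15,-0.0,-6.8,-18.8], [26,-59,24,-0.0,-6.8,-18.8], [17,-81,32,-0.0,-6.8,-18.8], [9,-103,40,-0.0,-6.8,-18.8], [0,-125,49,-0.0,-6.8,-18.8], ]
```

Call:
servo_tool(targets=[[-1,-3,-8,0,0,0],[-4,-12,-5,0,-2.6,-7.2],[-8,-20,-2,0,-5.2,-14.3],[-12,-29,1,0,-7.8,-21.4],[-15,-37,4,0,-10.4,-28.5],[-19,-46,7,0,-13,-35.6],[-23,-54,10,0,-15.6,-42.6],[-30,-69,16,0,-17.9,-48.9],[-37,-84,23,0,-20.2,-55.2],[-44,-98,29,0,-22.4,-61.4]])

```text
t: 6.28
tcp_pos: [0.4906, -0.2968, 0.0083]
tool_rot: [0.981, -0.085, 0.015, -0.174]
force: [0.1, -0.2, -2.0]
finger_gap: 0.638
```

Call:
servo_tool(targets=[[12,-12,5,0,-2.3,-6.3],[23,-24,10,0,-4.6,-12.5],[35,-37,15,0,-6.8,-18.8],[35,-37,15,0,-6.8,-18.8],[35,-37,15,0,-6.8,-18.8]])

```text
t: 6.9
tcp_pos: [0.5341, -0.2688, 0.0069]
tool_rot: [0.982, 0.084, -0.012, -0.169]
force: [1.7, -8.2, -3.2]
finger_gap: 0.633
```

```bash
python3 - <<'E'
from h import *
import pickle
w=cam('wrist'); save(w,'w2.png'); pickle.dump(w,open('w2.pkl','wb'))
s=sense(); R=Ro.from_quat(s['tool_rot']).as_matrix(); print(s['t'],s['tcp_pos'],R.round(3),s['q'],s['force'],s['finger_gap'])
for z in(.036,.045,.053): print('foot',z,proj(w,[[.497,-.067,z]]))
print('axle',proj(w,[[.497,-.067,.244]]))
E
```

```text
6.95 [ 0.53397825 -0.26878745  0.00691912] [[ 0.986  0.16  -0.052]
 [ 0.168 -0.929  0.33 ]
 [ 0.004 -0.334 -0.942]] [-0.75743461  0.88849703  1.47169651  0.235263    1.06718186 -1.07064275] [ 1.75320621 -8.76091932 -3.65356297] 0.6375988437186461
foot 0.036 [[ 316.51020911 -252.37038829]]
foot 0.045 [[ 316.08832702 -288.01125472]]
foot 0.053 [[ 315.66195767 -324.03120731]]
axle [[ 335.77082495 1374.77864802]]
```

View pics/w2.png

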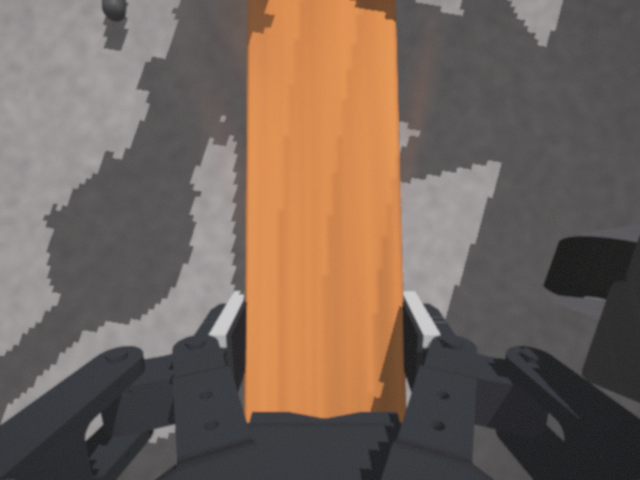

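```bash
python3 - <<'E'
from h import *
plan([(.515,-.275,.008,8,20),(.505,-.262,.008,3,20),(.502,-.167,.008,3,20)],dmm=25,dr=4,start=pose(.5318,-.264,.008,10,20))
E
```

```text
[[-18,7,-3,0.0,0.7,1.9], [-22,1,-0,-0.0,1.5,4.2], [-26,-6,2,-0.0,2.4,6.6], [-23,-28,10,0.0,2.4,6.6], [-19,-50,18,0.0,2.4,6.6], [-16,-73,26,0.0,2.4,6.6], [-13,-95,34,0.0,2.4,6.6], ]
```

Call:
servo_tool(targets=[[-18,7,-3,0,0.7,1.9],[-22,1,0,0,1.5,4.2],[-26,-6,2,0,2.4,6.6],[-26,-6,2,0,2.4,6.6],[-26,-6,2,0,2.4,6.6]])

```text
t: 7.58
tcp_pos: [0.5055, -0.2618, 0.007]
tool_rot: [0.984, 0.025, -0.004, -0.175]
force: [0.0, 0.4, -2.0]
finger_gap: 0.637
```

```bash
python3 - <<'E'
from h import *
T=cam('top');S=cam('scene')
s=sense(); print(s['t'],s['tcp_pos'],s['force'],s['finger_gap'])
a=cv2.resize(T['color'][215:345,290:470],(540,390),interpolation=3); b=cv2.resize(S['color'][150:370,130:350],(440,440),interpolation=3)
c=np.zeros((440,800,3),np.uint8); c=np.zeros((440,980,3),np.uint8); c[:390,:540]=a; c[:,540:]=b
cv2.imwrite('pics/c3.png',cv2.resize(cv2.cvtColor(c,4),(800,359)))
E
```

```text
7.675 [ 0.50572408 -0.2621045   0.00691368] [-0.1952611   0.77919958 -2.15570294] 0.6417257347858736
```

View pics/c3.png

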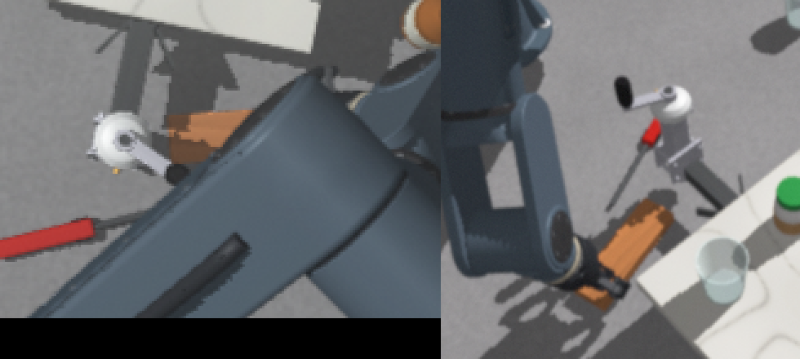

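Call:
servo_tool(targets=[[3,-22,8,0,0,0],[7,-44,16,0,0,0],[10,-67,24,0,0,0],[10,-67,24,0,0,0]])

```text
t: 8.18
tcp_pos: [0.5107, -0.1866, 0.0075]
tool_rot: [0.984, 0.027, -0.005, -0.176]
force: [0.5, 1.0, -1.3]
finger_gap: 0.639
```

Call:
servo_tool(targets=[[1,-11,4,0,0,0],[3,-22,8,0,0,0],[3,-22,8,0,0,0],[3,-22,8,0,0,0]])

```text
t: 8.68
tcp_pos: [0.5136, -0.1672, 0.0074]
tool_rot: [0.984, 0.025, -0.004, -0.174]
force: [0.3, -0.4, -1.2]
finger_gap: 0.637
```

```bash
python3 - <<'E'
from h import *
T=cam('top');S=cam('scene')
s=sense(); print(s['t'],s['tcp_pos'],s['force'],s['finger_gap'],s['q'])
tx=Ro.from_quat(s['tool_rot']).as_matrix(); print(tx.round(3))
b=S['color'][180:300,200:340]
b=cv2.resize(b,(560,480),interpolation=3)
cv2.imwrite('pics/c4.png',cv2.cvtColor(b,4))
print(proj(S,[[.497,-.067,z] for z in (.024,.04,.05)]))
# expected block far end corners
E
```

```text
8.775 [ 0.51358749 -0.16750847  0.00744778] [ 0.13436336  0.15680747 -2.06993429] 0.6411999017462331 [-0.67043301  0.83275728  1.67901049  0.33855987  0.89450205 -0.96889829]
[[ 0.999  0.047 -0.016]
 [ 0.05  -0.938  0.343]
 [ 0.001 -0.344 -0.939]]
[[277.81623104 258.57004942]
 [277.28339308 255.19414166]
 [276.94479739 253.04889693]]
```

View pics/c4.png

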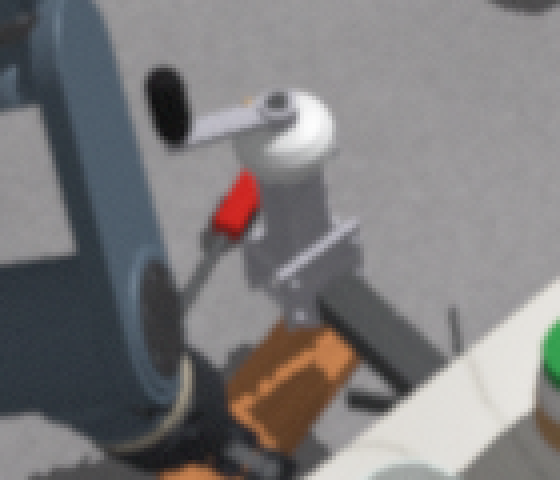

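Call:
servo_tool(targets=[[-6,0,0,0,0,0],[-12,0,0,0,0,0],[-12,0,0,0,0,0],[-12,1,2,0,0,0],[-12,1.5,4,0,0,0],[-12,1.5,4.5,0,0,0]])

```text
t: 9.52
tcp_pos: [0.5016, -0.1677, 0.0031]
tool_rot: [0.984, 0.025, -0.004, -0.175]
force: [-0.6, -2.0, 7.1]
finger_gap: 0.635
```

```bash
python3 - <<'E'
from h import *
s=sense(); print(s['t'],s['tcp_pos'],s['force'],s['ft_torque'],s['finger_gap'])
S=cam('scene'); import pickle; pickle.dump(S,open('s3.pkl','wb'))
p=s['tcp_pos']; R=Ro.from_quat(s['tool_rot']).as_matrix(); u=-np.array([R[0,1],R[1,1],0]); u/=np.linalg.norm(u); v=np.array([-u[1],u[0],0])*-1
e=np.array([p[0],p[1],.024]); 
P=[e+u*135+0 if 0 else e+u*.135+v*k for k in(.028,-.028)]+[e-u*.045+v*k for k in(-.028,.028)]
q=proj(S,np.array(P)); 
b=cv2.resize(S['color'][180:300,180:320],(700,600),interpolation=3); 
cv2.polylines(b,[np.int32((q-[180,180])*5)],True,(0,255,0),1)
f=proj(S,[[.497+.019*np.cos(t),-.067+.019*np.sin(t),.024] for t in np.linspace(0,6.28,30)])
cv2.polylines(b,[np.int32((f-[180,180])*5)],True,(255,0,255),1)
cv2.imwrite('pics/c5.png',cv2.cvtColor(b,4)); print(q)
E
```

```text
9.525 [ 0.5016205  -0.16769394  0.00313601] [-0.60783784 -2.01720411  7.06133082] [-0.17488443  0.34834471  0.08500951] 0.6350877653628735
[[293.86136569 253.82600121]
 [276.39768902 244.66356635]
 [234.71435187 295.61010512]
 [252.8397378  306.20565506]]
```

View pics/c5.png

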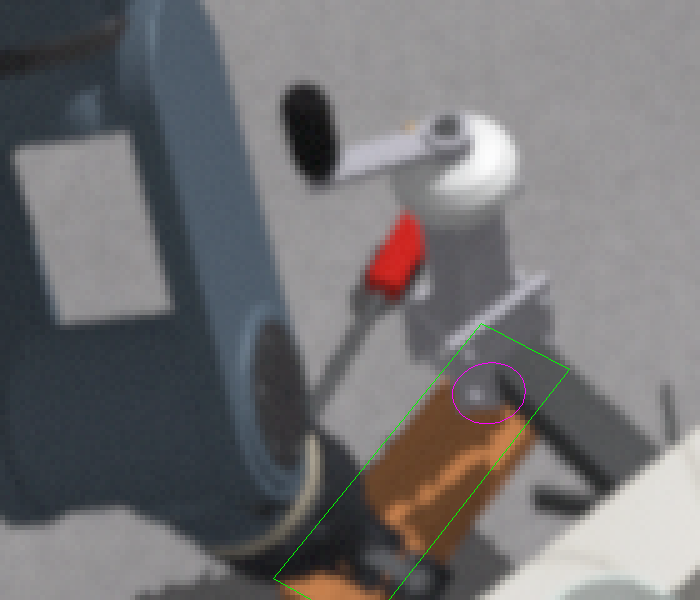

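Call:
servo_tool(targets=[[0,0,0,0,0,0],[0,0,0,0,0,0],[0,0,0,0,0,0],[0,0,-10,0,0,0],[0,0,-40,0,0,0],[0,0,-70,0,0,0],[0,0,-70,0,0,0]], gripper=70)

```text
t: 10.45
tcp_pos: [0.5042, -0.1935, 0.0707]
tool_rot: [0.985, 0.025, -0.002, -0.173]
force: [1.0, -0.9, -0.8]
finger_gap: 0.821
```

```bash
python3 - <<'E'
from h import *
s=sense(); print(s['t'],s['tcp_pos'],s['force'],s['finger_gap'])
plan([(.502,-.28,.07,3,45)],dmm=40,dr=8)
E
```

```text
10.45 [ 0.50418768 -0.19346858  0.07068225] [ 0.96328007 -0.92177583 -0.79370536] 0.8207811401879034
[[-2,20,-7,6.3,-0.1,0.0], [-3,41,-14,12.6,-0.2,0.0], [-5,61,-22,18.8,-0.3,0.0], [-6,81,-29,25.1,-0.3,0.0], ]
```

Call:
servo_tool(targets=[[-2,20,-7,6.3,0,0],[-3,41,-14,12.6,0,0],[-5,61,-22,18.8,0,0],[-6,81,-29,25,0,0],[-6,81,-29,25,0,0],[-6,81,-29,25,0,0]])

```text
t: 11.2
tcp_pos: [0.5004, -0.2765, 0.0672]
tool_rot: [0.923, 0.023, -0.01, -0.384]
force: [-0.1, 0.5, 0.1]
finger_gap: 0.818
```

```bash
python3 - <<'E'
from h import *
w=cam('wrist'); import pickle; pickle.dump(w,open('w3.pkl','wb'))
s=sense(); print(s['t'],s['tcp_pos'],s['force'])
q=proj(w,[[.497,-.067,.024]])[0]; print(q, proj(w,[[.497,-.067,.045]]))
b=w['color'].copy()
f=proj(w,[[.497+.019*np.cos(t),-.067+.019*np.sin(t),.024] for t in np.linspace(0,6.28,30)])
cv2.polylines(b,[np.int32(f)],True,(255,0,255),1)
x0=int(np.clip(q[0]-160,0,320));y0=int(np.clip(q[1]-120,0,240)); print(x0,y0)
cv2.imwrite('pics/c6.png',cv2.cvtColor(cv2.resize(b[y0:y0+240,x0:x0+320],(800,600),interpolation=3),4))
E
```

```text
11.25 [ 0.50055425 -0.27607399  0.06777137] [-0.41212563 -0.52512747  0.00893613]
[333.11296333  68.45501764] [[333.66923795  42.56900348]]
173 0
```

View pics/c6.png

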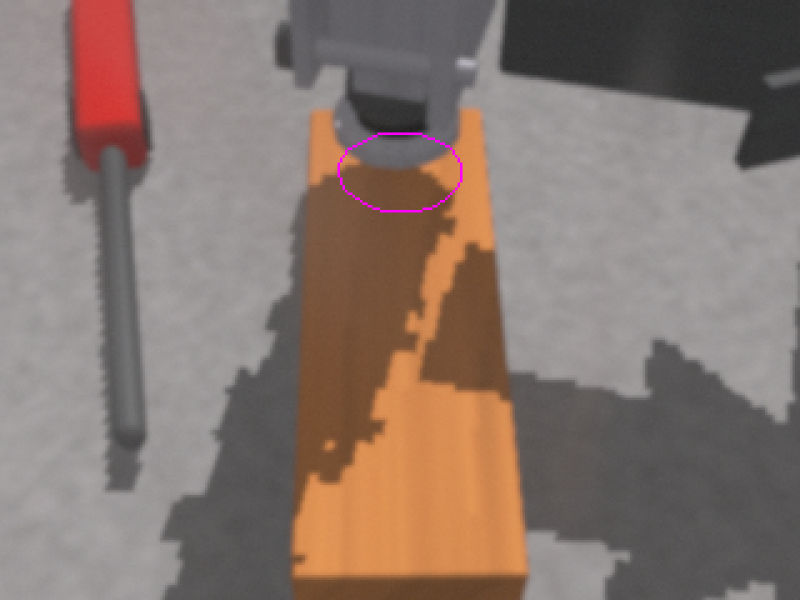

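```bash
python3 - <<'E'
from h import *
import pickle
w=pickle.load(open('w3.pkl','rb'))
for z in(.036,.040,.044,.048,.053): print(z,proj(w,[[.497,-.086,z],[.497,-.048,z]]).round(1).tolist())
plan([(.495,-.27,.18,0,20),(.4625,-.2,.34,0,0),(.4625,-.115,.34,0,0),(.4625,-.115,.257,0,0)],dmm=50,dr=9)
E
```

```text
0.036 [[332.4, 70.6], [334.4, 38.6]]
0.04 [[332.5, 65.6], [334.5, 33.6]]
0.044 [[332.6, 60.4], [334.6, 28.4]]
0.048 [[332.7, 55.2], [334.7, 23.1]]
0.053 [[332.9, 48.4], [334.9, 16.3]]
[[-2,-28,-25,-8.4,0.5,0.8], [-4,-56,-50,-16.8,1.1,1.7], [-5,-84,-75,-25.2,1.6,2.5], [-12,-125,-90,-30.2,1.5,2.6], [-20,-166,-106,-35.2,1.4,2.6], [-27,-207,-121,-40.2,1.3,2.7], [-34,-248,-136,-45.2,1.2,2.8], [-32,-278,-106,-45.2,1.2,2.8], [-30,-308,-76,-45.2,1.2,2.8], [-30,-278,-47,-45.2,1.2,2.8], ]
[[0,-0,41,0.0,0.0,0.0], ]
```

Call:
servo_tool(targets=[[-2,-28,-25,-8.4,0.5,0.8],[-4,-56,-50,-16.8,1.1,1.7],[-5,-84,-75,-25.2,1.6,2.5],[-12,-125,-90,-30.2,1.5,2.6],[-20,-166,-106,-35.2,1.4,2.6],[-27,-207,-121,-40.2,1.3,2.7],[-34,-248,-136,-45.2,1.2,2.8],[-32,-278,-106,-45.2,1.2,2.8],[-30,-308,-76,-45.2,1.2,2.8],[-30,-308,-76,-45.2,1.2,2.8]])

```text
t: 12.5
tcp_pos: [0.4608, -0.1116, 0.3401]
tool_rot: [1.0, 0.002, 0.001, 0.0]
force: [-0.6, -1.0, -0.4]
finger_gap: 0.82
```

```bash
python3 - <<'E'
from h import *
w=cam('wrist'); s=sense(); print(s['t'],s['tcp_pos'],s['force'],s['q'],Ro.from_quat(s['tool_rot']).as_matrix().round(3).tolist())
k=proj(w,[[.4625,-.115,.294],[.497,-.067,.244]]); print(k)
b=w['color'].copy()
for p,c in zip(k,((255,0,0),(0,255,0))): cv2.circle(b,tuple(int(i) for i in p),4,c,1)
cv2.imwrite('pics/c7.png',cv2.cvtColor(b,4))
E
```

```text
12.55 [ 0.46139113 -0.11337147  0.34007794] [-0.13176095  0.08516119  0.3266131 ] [-4.76335102e-01  1.95336251e-01  1.64487135e+00 -6.70320806e-04
  1.29908143e+00 -4.79412534e-01] [[1.0, 0.003, 0.002], [0.003, -1.0, -0.002], [0.002, 0.002, -1.0]]
[[327.14189179 276.4591783 ]
 [383.43822004 174.03839996]]
```

View pics/c7.png

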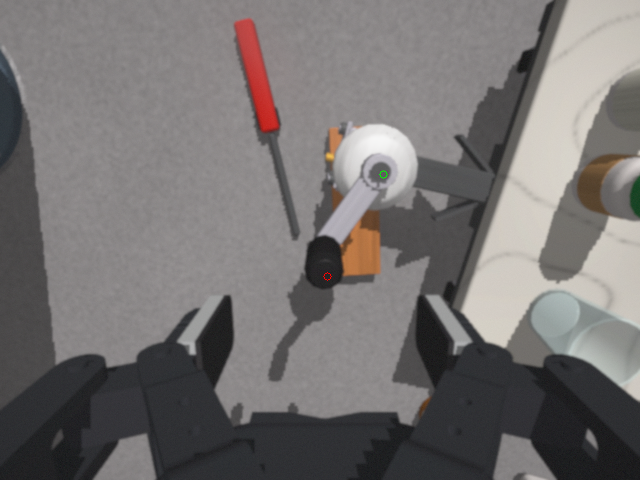

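```bash
python3 - <<'E'
from h import *
w=cam('wrist')
k=ray(w,324.5,268,.294);a=ray(w,379.5,173,.246);print(k,a,np.linalg.norm((k-a)[:2]),np.degrees(np.arctan2(*(k-a)[1::-1])))
print(rel([k[0],k[1],.257]))
E
```

```text
[ 0.46180554 -0.11222617  0.294     ] [ 0.49505998 -0.0681695   0.246     ] 0.05519825186752635 -127.04588658998148
[-0.2033548  -2.58529062 83.00146887]
```

Call:
servo_tool(targets=[[0,0,40,0,0,0],[0,0,70,0,0,0],[0,0,83,0,0,0],[0,0,83,0,0,0]])

```text
t: 13.1
tcp_pos: [0.4623, -0.1165, 0.2561]
tool_rot: [1.0, -0.001, -0.0, 0.0]
force: [-0.1, 0.8, 0.6]
finger_gap: 0.819
```

Call:
servo_tool(targets=[[0,0,0,0,0,0],[0,0,0,0,0,0],[0,0,0,0,0,0],[0,0,0,0,0,0],[0,0,0,0,0,0],[0,0,0,0,0,0],[0,0,0,0,0,0],[0,0,0,0,0,0]], gripper=12, newtons=50)

```text
t: 14.1
tcp_pos: [0.4621, -0.1163, 0.2577]
tool_rot: [1.0, -0.0, 0.0, 0.001]
force: [-3.6, -0.2, 6.2]
finger_gap: 0.24
```

```bash
cat > crank.py <<'E'
from h import *
import sys
A=np.array([.496,-.0675]); r=.060
def arc(a0,steps,p0):  # p0: commanded xy now; tool x=world x, tool y=-world y
    print([[round((A[0]+r*np.cos(t)-p0[0])*1e3,1),round(-(A[1]+r*np.sin(t)-p0[1])*1e3,1)] for t in np.radians(a0-np.array(steps))])
s=sense(); p=s['tcp_pos'][:2]-A; a=np.arctan2(p[1],p[0]); F=s['force']
print('t',s['t'],'tcp',s['tcp_pos'],'r',np.hypot(*p),'ang',np.degrees(a),'F',F.round(2),'tangential pull',round(-F[0]*-np.sin(a)*-1-F[1]*np.cos(a)*-1,2),'radial on tool',round(F[0]*np.cos(a)+F[1]*np.sin(a),2),s['finger_gap'])
E
python3 - <<'E'
from crank import *
arc(-127,range(8,88,8),s['tcp_pos'])
E
```

```text
t 14.1 tcp [ 0.46208699 -0.11633882  0.25766276] r 0.05945857782735428 ang -124.77558339464541 F [-3.64 -0.2   6.17] tangential pull -2.87 radial on tool 2.24 0.2396401825176604
[[np.float64(-8.5), np.float64(-6.4)], [np.float64(-14.0), np.float64(-12.7)], [np.float64(-18.6), np.float64(-19.8)], [np.float64(-22.1), np.float64(-27.3)], [np.float64(-24.5), np.float64(-35.3)], [np.float64(-25.9), np.float64(-43.6)], [np.float64(-26.0), np.float64(-52.0)], [np.float64(-25.0), np.float64(-60.3)], [np.float64(-22.8), np.float64(-68.4)], [np.float64(-19.5), np.float64(-76.1)]]
```

Call:
servo_tool(targets=[[-7,-5.5,0,0,0,0],[-13,-12,0,0,0,0],[-18,-19,0,0,0,0],[-21.5,-26.5,0,0,0,0],[-24.3,-34.5,0,0,0,0]])

```text
t: 14.72
tcp_pos: [0.4376, -0.0835, 0.2577]
tool_rot: [1.0, 0.0, 0.0, 0.003]
force: [-3.8, -6.6, 6.4]
finger_gap: 0.24
```

```bash
python3 - <<'E'
from crank import *
E
```

```text
t 14.725 tcp [ 0.4376019  -0.08345847  0.25767347] r 0.06053932933461927 ang -164.71592466043722 F [-3.81 -6.59  6.4 ] tangential pull 5.35 radial on tool 5.41 0.2403571386332998
```

Call:
servo_tool(targets=[[-1.4,-8,0,0,0,0],[-1.7,-17,0,0,0,0],[-0.7,-25.5,0,0,0,0],[1.5,-33.7,0,0,0,0],[4.8,-41.5,0,0,0,0]])

```text
t: 15.35
tcp_pos: [0.441, -0.04, 0.2576]
tool_rot: [1.0, -0.0, -0.001, 0.001]
force: [-5.9, -1.3, 9.9]
finger_gap: 0.238
```

```bash
python3 - <<'E'
from crank import *
arc(np.degrees(a),range(8,88,8),s['tcp_pos'])
E
```

```text
t 15.35 tcp [ 0.44098324 -0.03999624  0.25755613] r 0.061508536125781305 ang 153.4387994835527 F [-5.94 -1.27  9.93] tangential pull 3.79 radial on tool 4.75 0.23795406145519454
[[np.float64(5.6), np.float64(-6.5)], [np.float64(10.8), np.float64(-13.1)], [np.float64(16.9), np.float64(-18.8)], [np.float64(23.7), np.float64(-23.7)], [np.float64(31.2), np.float64(-27.5)], [np.float64(39.0), np.float64(-30.3)], [np.float64(47.2), np.float64(-32.0)], [np.float64(55.6), np.float64(-32.5)], [np.float64(63.9), np.float64(-31.8)], [np.float64(72.1), np.float64(-30.0)]]
```

```bash
python3 - <<'E'
from crank import *
from scipy.optimize import least_squares
P=np.array([[.4621,-.1163],[.4376,-.0835],[.441,-.040]])
c=least_squares(lambda c:np.hypot(*(P-c).T)-.06,[.496,-.0675]).x; print(c,np.hypot(*(P-c).T))
import crank; crank.A=c; arc(153,range(8,88,8),s['tcp_pos'])
E
```

```text
t 15.35 tcp [ 0.44098324 -0.03999624  0.25755613] r 0.061508536125781305 ang 153.4387994835527 F [-5.94 -1.27  9.93] tangential pull 3.79 radial on tool 4.75 0.23795406145519454
[ 0.49501943 -0.06612867] [0.06000709 0.05998962 0.06000672]
[[np.float64(4.9), np.float64(-8.3)], [np.float64(10.2), np.float64(-14.8)], [np.float64(16.3), np.float64(-20.5)], [np.float64(23.1), np.float64(-25.3)], [np.float64(30.6), np.float64(-29.1)], [np.float64(38.5), np.float64(-31.8)], [np.float64(46.7), np.float64(-33.4)], [np.float64(55.1), np.float64(-33.9)], [np.float64(63.4), np.float64(-33.1)], [np.float64(71.6), np.float64(-31.2)]]
```

Call:
servo_tool(targets=[[5,-7,-0.5,0,0,0],[10.3,-13.5,-1,0,0,0],[16.5,-19,-1,0,0,0],[23.3,-24,-1,0,0,0],[30.8,-28,-1,0,0,0]])

```text
t: 15.98
tcp_pos: [0.4714, -0.0109, 0.2577]
tool_rot: [1.0, -0.0, -0.002, -0.0]
force: [-4.5, 0.2, 4.5]
finger_gap: 0.239
```

```bash
python3 - <<'E'
from crank import *
E
```

```text
t 15.975 tcp [ 0.47140704 -0.01091602  0.25769689] r 0.061697324052429676 ang 113.49109373369336 F [-4.52  0.23  4.49] tangential pull 4.05 radial on tool 2.01 0.23883162174217595
```

Call:
servo_tool(targets=[[7.8,-2.8,0,0,0,0],[16,-4.5,0,0,0,0],[24.4,-5,0,0,0,0],[32.7,-4.3,0,0,0,0],[40.9,-2.5,0,0,0,0]])

```text
t: 16.6
tcp_pos: [0.515, -0.0095, 0.2577]
tool_rot: [1.0, -0.0, 0.0, 0.001]
force: [-4.2, 0.3, 4.0]
finger_gap: 0.238
```

```bash
python3 - <<'E'
from crank import *
arc(np.degrees(a),range(8,120,8),s['tcp_pos'])
E
```

```text
t 16.6 tcp [ 0.51503894 -0.00951927  0.25769437] r 0.0610266065424422 ang 71.82154786325025 F [-4.18  0.3   4.05] tangential pull 4.06 radial on tool -1.02 0.2379171789134788
[[np.float64(7.4), np.float64(4.1)], [np.float64(14.7), np.float64(8.3)], [np.float64(21.2), np.float64(13.5)], [np.float64(27.0), np.float64(19.6)], [np.float64(31.9), np.float64(26.3)], [np.float64(35.8), np.float64(33.7)], [np.float64(38.7), np.float64(41.6)], [np.float64(40.4), np.float64(49.8)], [np.float64(41.0), np.float64(58.2)], [np.float64(40.4), np.float64(66.5)], [np.float64(38.6), np.float64(74.7)], [np.float64(35.7), np.float64(82.6)], [np.float64(31.7), np.float64(89.9)], [np.float64(26.8), np.float64(96.7)]]
```

Call:
servo_tool(targets=[[8,3.3,0,0,0,0],[15,7.8,0,0,0,0],[21.4,13,0,0,0,0],[27,19.2,0,0,0,0],[31.8,26.1,0,0,0,0]])

```text
t: 17.23
tcp_pos: [0.5469, -0.0361, 0.2577]
tool_rot: [1.0, -0.001, 0.001, 0.0]
force: [-4.1, 2.4, 5.1]
finger_gap: 0.238
```

```bash
python3 - <<'E'
from crank import *
E
```

```text
t 17.225 tcp [ 0.54694418 -0.03610737  0.25765789] r 0.059839846009038335 ang 31.642046696966183 F [-4.05  2.42  5.07] tangential pull 4.18 radial on tool -2.18 0.23849243386485977
```

Call:
servo_tool(targets=[[3.9,7.4,0,0,0,0],[6.8,15.3,0,0,0,0],[8.5,23.5,0,0,0,0],[9,31.9,0,0,0,0],[8.4,40.2,0,0,0,0]])

```text
t: 17.85
tcp_pos: [0.5544, -0.0755, 0.2576]
tool_rot: [1.0, -0.001, -0.0, -0.0]
force: [-5.3, 4.9, 5.1]
finger_gap: 0.238
```

```bash
python3 - <<'E'
from crank import *
from scipy.optimize import least_squares
P=np.array([[.4621,-.1163],[.4376,-.0835],[.441,-.040],[.4714,-.0109],[.515,-.0095],s['tcp_pos'][:2]])
c=least_squares(lambda c:np.hypot(*(P-c[:2]).T)-c[2],[.496,-.0675,.06]).x; print(c)
import crank; crank.A=c[:2]; crank.r=c[2]
p=s['tcp_pos'][:2]-c[:2]; d=np.degrees(np.arctan2(p[1],p[0])); print(d)
arc(d,range(5,105,5),s['tcp_pos'])
E
```

```text
t 17.85 tcp [ 0.5543793  -0.07551673  0.25757917] r 0.05892716451523989 ang -7.819035907988314 F [-5.27  4.93  5.11] tangential pull 4.17 radial on tool -5.9 0.23822560712217467
[ 0.4950658  -0.06611351  0.06004531]
-9.008371391777224
[[np.float64(-1.1), np.float64(5.1)], [np.float64(-2.5), np.float64(10.2)], [np.float64(-4.5), np.float64(15.0)], [np.float64(-6.8), np.float64(19.7)], [np.float64(-9.5), np.float64(24.2)], [np.float64(-12.7), np.float64(28.4)], [np.float64(-16.1), np.float64(32.3)], [np.float64(-19.9), np.float64(35.9)], [np.float64(-24.0), np.float64(39.2)], [np.float64(-28.4), np.float64(42.1)], [np.float64(-33.0), np.float64(44.6)], [np.float64(-37.8), np.float64(46.7)], [np.float64(-42.8), np.float64(48.3)], [np.float64(-47.9), np.float64(49.5)], [np.float64(-53.0), np.float64(50.3)], [np.float64(-58.3), np.float64(50.6)], [np.float64(-63.5), np.float64(50.5)], [np.float64(-68.7), np.float64(49.9)], [np.float64(-73.8), np.float64(48.9)], [np.float64(-78.9), np.float64(47.4)]]
```

Call:
servo_tool(targets=[[-2.5,5.1,0,0,0,0],[-4.5,10.2,0,0,0,0],[-6.5,15,0,0,0,0],[-8.8,19.7,0,0,0,0],[-11.5,24.2,0,0,0,0]])

```text
t: 18.48
tcp_pos: [0.5448, -0.0998, 0.2577]
tool_rot: [1.0, -0.001, 0.002, -0.0]
force: [-0.5, 6.3, 2.9]
finger_gap: 0.236
```

```bash
sed -i 's/A=np.array.*/A=np.array([.4951,-.0661]); r=.060/' crank.py; python3 - <<'E'
from crank import *
E
```

```text
t 18.475 tcp [ 0.54477083 -0.09975813  0.25772574] r 0.06000050831619634 ang -34.12249526253088 F [-0.48  6.28  2.95] tangential pull 4.93 radial on tool -3.92 0.2361716807362716
```

Call:
servo_tool(targets=[[-3.2,4.2,0,0,0,0],[-6.6,8.1,0,0,0,0],[-10.4,11.7,0,0,0,0],[-10.4,11.7,0,0,0,0]])

```text
t: 18.98
tcp_pos: [0.5344, -0.1115, 0.2577]
tool_rot: [1.0, -0.001, 0.002, -0.0]
force: [-0.7, 5.0, 2.8]
finger_gap: 0.238
```

```bash
python3 - <<'E'
from crank import *
E
```

```text
t 18.975 tcp [ 0.53442634 -0.11148086  0.257705  ] r 0.06004984439191007 ang -49.088316362500514 F [-0.68  5.04  2.76] tangential pull 2.78 radial on tool -4.26 0.23839353570576424
```

Call:
servo_tool(targets=[[-4.1,3.3,0,0,0,0],[-8.5,6.2,0,0,0,0],[-8.5,6.2,0,0,0,0]])

```text
t: 19.35
tcp_pos: [0.5265, -0.1174, 0.2577]
tool_rot: [1.0, -0.001, 0.003, -0.0]
force: [0.9, 6.6, 1.5]
finger_gap: 0.239
```

```bash
python3 - <<'E'
from crank import *
arc(np.degrees(a),range(5,75,5),s['tcp_pos'])
E
```

```text
t 19.35 tcp [ 0.52646807 -0.11736677  0.25773374] r 0.06010188834864756 ang -58.53921712898641 F [0.94 6.6  1.51] tangential pull 4.25 radial on tool -5.14 0.2387205416938578
[[np.float64(-4.6), np.float64(2.4)], [np.float64(-9.4), np.float64(4.6)], [np.float64(-14.4), np.float64(6.3)], [np.float64(-19.4), np.float64(7.5)], [np.float64(-24.6), np.float64(8.4)], [np.float64(-29.8), np.float64(8.7)], [np.float64(-35.1), np.float64(8.6)], [np.float64(-40.3), np.float64(8.1)], [np.float64(-45.4), np.float64(7.1)], [np.float64(-50.4), np.float64(5.6)], [np.float64(-55.3), np.float64(3.7)], [np.float64(-60.0), np.float64(1.4)], [np.float64(-64.5), np.float64(-1.3)], [np.float64(-68.8), np.float64(-4.3)]]
```

Call:
servo_tool(targets=[[-4.6,1.4,0,0,0,0],[-9.4,3.2,0,0,0,0]])

```text
t: 19.6
tcp_pos: [0.5189, -0.1212, 0.2579]
tool_rot: [1.0, -0.001, 0.005, 0.0]
force: [4.7, 4.4, -1.4]
finger_gap: 0.241
```

```bash
python3 crank.py
```

```text
t 19.6 tcp [ 0.5188805  -0.12122341  0.25785375] r 0.06003418070082117 ang -66.6644061414846 F [ 4.72  4.41 -1.43] tangential pull 6.08 radial on tool -2.18 0.24070468824191166
```

Call:
servo_tool(targets=[[-5,1.7,0,0,0,0],[-10,2.9,0,0,0,0]])

```text
t: 19.85
tcp_pos: [0.5096, -0.1244, 0.2579]
tool_rot: [1.0, -0.001, 0.006, 0.001]
force: [7.0, 4.9, -1.2]
finger_gap: 0.239
```

```bash
python3 crank.py
```

```text
t 19.85 tcp [ 0.5095816  -0.1244198   0.25788833] r 0.06009089736134746 ang -76.05472997052419 F [ 7.    4.87 -1.25] tangential pull 7.97 radial on tool -3.04 0.2387745717509439
```

Call:
servo_tool(targets=[[-5.2,0.9,0,0,0,0],[-10.4,1.2,0,0,0,0]])

```text
t: 20.1
tcp_pos: [0.4999, -0.126, 0.2579]
tool_rot: [1.0, -0.001, 0.007, 0.001]
force: [9.8, 5.0, -4.0]
finger_gap: 0.234
```

```bash
python3 crank.py
```

```text
t 20.1 tcp [ 0.49990663 -0.1260397   0.25790496] r 0.06013211242543295 ang -85.41519690372247 F [ 9.77  5.   -4.  ] tangential pull 10.14 radial on tool -4.2 0.23407797801467092
```

Call:
servo_tool(targets=[[2.5,0,0,0,0,0],[2.5,0,0,0,0,0]])

```text
t: 20.35
tcp_pos: [0.4995, -0.126, 0.2578]
tool_rot: [1.0, -0.001, 0.003, 0.001]
force: [5.4, 2.6, -1.1]
finger_gap: 0.238
```

```bash
python3 crank.py
```

```text
t 20.35 tcp [ 0.49952386 -0.12603217  0.25782466] r 0.06009521795862805 ang -85.77840151650489 F [ 5.38  2.56 -1.05] tangential pull 5.55 radial on tool -2.15 0.23826936108134772
```

Call:
servo_tool(targets=[[1.5,0,0,0,0,0],[1.5,0,0,0,0,0],[1.5,0,0,0,0,0],[1.5,0,0,0,0,0],[1.5,0,0,0,0,0],[1.5,0,-15,0,0,0],[1.5,0,-50,0,0,0],[1.5,0,-90,0,0,0],[1.5,0,-110,0,0,0],[1.5,0,-110,0,0,0]], gripper=60)

```text
t: 21.6
tcp_pos: [0.4996, -0.1256, 0.3704]
tool_rot: [1.0, -0.001, 0.003, 0.002]
force: [-0.3, 0.7, -0.7]
finger_gap: 0.704
```

```bash
python3 - <<'E'
from h import *
s=sense(); print(s['t'],s['tcp_pos'],s['force'],s['finger_gap'])
w=cam('wrist'); save(w,'w9.png'); S=cam('scene'); 
c=np.hstack([cv2.resize(w['color'],(400,300)),cv2.resize(S['color'][160:340,130:370],(400,300),interpolation=3)])
cv2.imwrite('pics/c8.png',cv2.cvtColor(c,4))
E
```

```text
21.6 [ 0.49962254 -0.12562238  0.37043658] [-0.31818427  0.74659806 -0.65554395] 0.7043301087391881
```

View pics/c8.png

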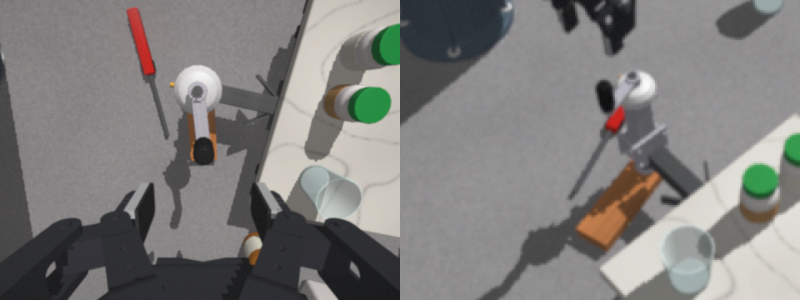

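```bash
python3 -c "
from station import *
print(sign_off())"
```

```text
the job is handed in; nothing more can be done
None
```

The trolley is parked: the block lies flat under the foot, the crank is turned down onto it and released, and the job is handed in. It took about 22 s of the 72 s allowed.

- **Block:** A wrist-camera view from low down, before cranking, showed the foot centred across the block. About 16 mm of block showed beyond the foot's far edge.
- **Crank:** I turned it about 320° clockwise. The pull stayed near 4 to 5 N while the foot was in the air. It then rose steadily through 6 and 8 N to about 10 N, where I stopped and let go.
- **Final check:** The last pictures, taken from above after letting go, show the knob where I left it. The block, jars, glassware and lighter in view are in place, and the force reading on the robot is near zero. I took no new full view of the bench, so the bystanders outside those pictures were not rechecked.

Two things disagreed or went less than cleanly:

- **Load estimate:** The pull suggests about 110 N on the block. The crank angle turned since landing and the stated buffer give suggest about 65 N. Both are within 45 to 160 N.
- **Contact on the way in:** While I was turning the block, something pushed back on the hand with about 9 N, probably the slab corner. I moved clear and changed the approach line, and nothing was seen to move.

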